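# Clamp the lino block for carving

### The arm

A 6-joint arm with a two-finger parallel gripper is mounted at the origin on a cart in front of the work surface, level with it; the furniture and walls round the work are solid. World frame = base frame: x ahead of the robot, y to its left, z up, the work surface at z = 0. Lengths are in m, angles in rad, forces in N, time in s.
With the tool pointing down it reaches from about 0.35 to 0.85 m from the base axis. Payload 8.1 kg.
Tool frame: the origin (TCP) lies on the centre line of the jaws, within the pads' length; the fingertips stand arm.tip_extent ahead of it and the grasp point (between the pads) lies 11 mm behind it (arm.tip_extent is the distance from the TCP to the fingertips, in m); z points along the fingers, y is the line along which they close (so a half turn about z gives the same grasp; the last joint's range is limited). The gripper opens to 85 mm and grips with 20 to 120 N. Pads are 22 mm wide; open, the fingers measure 114 mm over their backs; the gripper's body (76 mm by 85 mm) begins 54 mm behind the grasp point. The pads swing forward as they close: fully open they stand 13 mm farther back than shut.
Start: joints at [-1.296, 0.13, 1.488, -0, 1.523, -0.085], TCP at [0.211, -0.562, 0.239] pointing down, gripper open.
Joint ranges: [-2.96, 2.96], [-0.89, 2.26], [0.02, 2.5], [-1.34, 4.48], [0, 2.73], [-2.66, 2.66]. Speed limits (rad/s): [2.39, 2.39, 2.79, 3.14, 3.14, 3.14].

### API

Orientations are given as a unit quaternion [w, x, y, z].
In Python, from station import arm, vision gives the robot as it stands.
- The arm moves only by the shell command python3 -m handwheel 'ROWS'. ROWS is JSON, a list of rows, each an object of numbers: "dx", "dy", "dz": the shift along the world's x, y, z in cm; "roll": the turn about the world's z in degrees; "claw": the opening, from 0 (shut) to 1 (fully open). In form: [{"dx": .., "dy": .., "dz": .., "roll": .., "claw": ..}, ...]. A call has 1 to 12 rows; each row shifts and turns the commanded pose from where the row before left it; what a row does not reach is not made up. A row lasts 1/12 s, in which the tool goes at most 41.7 mm and 7.16 degrees, less where a joint would pass 70% of its speed; a pose out of reach is approached as far as the arm can. A call is refused whole if a number of a shift passes 4.17 or a number of a turn 7.16, either way. A call with a gripper value outside its range is refused whole. The fingers move at their own pace and stop on an object; the grip force is fixed at half the most. Time passes only in rows, so rows that do not move let the fingers close. It gives the time, the measured TCP pose, the force, the opening and the grip force at its end, in the units of the state.
- arm.get_obs(): the state, without advancing time (a new reading comes with each control period).
- vision.read_camera(name): name is "scene" or "top"; returns (picture, depth): 384x512x3 uint8, blue, green, red; 384x512 float32, m along the optical axis (not along the pixel's ray), 0 where there is no reading.
- vision.camera_params(name): a dict with "camera_matrix" (3x3 intrinsics, pixels), "dist" ([k1, k2, p1, p2, k3] as OpenCV has them; the pictures are not rectified), "xyz" and "orientation" of the camera in the world. Camera axes: x right, y down, z forward; pixel columns grow to the right and rows downward; lengths in m; the calibration is good to about 2 mm. A picture is of the moment at which its call begins. camera_params takes no time and is no camera call.
- arm.finish_job(): hands the job in; it is judged then, once.
The state is a dict: "t": time; "joint_pos": joint angles; "joint_vel": joint speeds; "joint_torque": joint torques, N m; "tool_pos": TCP position; "tcp_rot": TCP orientation; "wrist_force": force on the tool from outside, world axes, zero at the start; "ft_torque": the same for the moment, N m; "opening": opening from 0.0 (shut) to 1.0 (fully open); "gripper_force": force on a finger pad.
Only numpy, scipy, OpenCV 4.12 (cv2) and the standard library are available. Lean on these libraries where they do the work, as an engineer would, in place of code of your own. Each camera call takes 0.05 s, during which the arm holds its last target. There are 200 camera calls.

### The job

Make the lino block ready for carving: with your fingers, push it across the carving board until it sits flush in the corner, hard against both the far fence strip and the left fence strip. Then push the red handle of the toggle clamp over, past its dead point, until it snaps down into lock and the rubber foot presses on the block, and let go. Only push: never pick up, lift or tip the block, and leave the other things on the table where they are.

Things in the scene. Friction and masses are not known exactly. Their poses are not given: they have to be found in the camera images.
- carving_board: Plywood carving board, fixed, 150 mm (its x) by 260 mm (its y, -125 to +135), upper face at z = 15 mm; origin on the table under it; x points away from the robot (the board is turned 3 to 22 degrees clockwise), y to the left, z up. Two fence strips, 12 mm high, meet at its far left. A steel toggle clamp stands behind the left strip at x = +18 mm and moves in that plane only.
- fence_corner (a point): Inner corner of the two fence strips, on the board's upper face; at x = +58, y = +40, z = +15 mm of the board. Axes as the board's. The far strip runs 180 mm from here in -y (its near face is the plane x = 0 of this point), the left strip 118 mm in -x (its right-hand face is the plane y = 0). Both are 15 mm thick and 12 mm high.
- lino_block: Loose lino block, 80 mm (its x) by 115 mm (its y) by 22 mm high, 0.15 to 0.31 kg, grey-green with a pale leaf drawing, on a wooden mount; origin at the centre of its underside, z up. Starts 12 to 41 mm short of home along the board's x and y, turned up to 12 degrees. Home, its origin is at x = +18, y = -17.5, z = +15 mm of the board, axes parallel.
- clamp_handle (a joint): Angle of the red handle about handle_pivot, rad: 0 = open (upright, leaning 15 degrees towards the block), starts at 0 to 0.25 and stays where left; grows as the handle is pushed to the left (board +y) and down. Foot meets the block at about 1.05; dead point 1.48; past it the clamp snaps to its stop at 1.65 (handle out to the left, rising 10 degrees); short of it, it springs back.
- handle_pivot (a point): Centre of the fixed pin about which the handle turns, 26 mm above the table; the pin lies along the board's x axis. Axes as the carving board's.
- handle_grip (a point): Point on the centre line of the red handle, 85 mm from handle_pivot. The grip is a round bar, 18 mm thick, from 46 to 115 mm from the pivot. Push on the side that faces the block, which becomes its upper side. Passing the dead point takes about 4 to 8 N here, square to the handle. The point's axes turn with the handle.
- clamp_pad: Black rubber foot, 19 mm across, on the spring spindle at the end of the clamp's hold-down bar; the origin is on the bar's pin, not on the foot. When open the foot stands about 35 mm above the block's top; locked, it presses on the block 25 mm from its left edge with about 35 to 55 N.
- lino_gouge: Bystander: lino gouge with pear-shaped wooden handle, 110 mm long, lying on the table.
- ink_bottle: Bystander: black ink bottle, 31 mm across, 88 mm high, origin under its centre.
- pencil: Bystander: red pencil, 165 mm long, lying on the table.
- red_marker: Bystander: red and white marker, 135 mm long, lying on the table.

How it is judged:
By the outcome, as a careful person would: the job done as asked, in the order asked, and still so for the second after the job is handed in, with the robot touching nothing.
It also fails if it takes over 64 s, if anything falls off the work surface, if the arm or the gripper's body presses on something with over 40 N, if the wrist force passes 120 N, or if a joint passes its speed limit or range.

## Working session

There is one attempt and no reset: what is moved stays moved. The work goes in short steps, Python scripts to look and compute and a shell command to move; the robot and the scene stay as the last step left them, time stands still between calls to the robot, and variables do not carry over. Pictures are saved under pics/ and viewed, at most 10 in all, crops included, and the job is handed in when it is done.

```bash
ls; mkdir -p pics; cat > h.py <<'E'
import numpy as np, cv2
from station import arm, vision
from scipy.spatial.transform import Rotation as R
def cam(name):
    p=vision.camera_params(name); q=p["orientation"]
    return np.array(p["camera_matrix"]),np.array(p["dist"]),np.array(p["xyz"]),R.from_quat([q[1],q[2],q[3],q[0]]).as_matrix()
def cloud(name,depth):
    K,d,t,Rm=cam(name); h,w=depth.shape
    u,v=np.meshgrid(np.arange(w),np.arange(h))
    n=cv2.undistortPoints(np.stack([u,v],-1).reshape(-1,1,2).astype(np.float64),K,d).reshape(h,w,2)
    P=np.dstack([n[...,0]*depth,n[...,1]*depth,depth])
    return P@Rm.T+t
E
python3 - <<'E'
from h import *
for n in("scene","top"):
    im,de=vision.read_camera(n); cv2.imwrite(f"pics/{n}0.png",im); np.savez(f"{n}0.npz",im=im,de=de)
    print(n,vision.camera_params(n))
o=arm.get_obs(); print(o, arm.tip_extent)
E
```

```text
pics
scene {'camera_matrix': array([[428.40359812,   0.        , 257.76526035],
       [  0.        , 428.40359812, 189.17232196],
       [  0.        ,   0.        ,   1.        ]]), 'dist': array([0.02980929, 0.        , 0.        , 0.        , 0.        ]), 'xyz': array([-0.34863486,  0.37509652,  0.6233883 ]), 'orientation': array([ 0.25222731, -0.42373019,  0.74305595, -0.45244001])}
top {'camera_matrix': array([[411.4063693 ,   0.        , 258.5195815 ],
       [  0.        , 411.4063693 , 195.22800066],
       [  0.        ,   0.        ,   1.        ]]), 'dist': array([-0.04432296,  0.        ,  0.        ,  0.        ,  0.        ]), 'xyz': array([ 0.36402845, -0.13877958,  1.17171498]), 'orientation': array([ 0.05206241, -0.69727803,  0.71287214, -0.05390884])}
{'t': 0.1, 'joint_pos': array([-1.29638501e+00,  1.31103465e-01,  1.48920813e+00, -1.12274346e-05,
        1.52296069e+00, -8.54071349e-02]), 'joint_vel': array([ 0.00015471, -0.00232398, -0.00106969,  0.00189597,  0.00070044,
        0.00132118]), 'joint_torque': array([ 2.58520071e-03, -5.70951533e+01, -5.01942158e+01, -9.90558351e-05,
        8.18418892e-03,  2.89699426e-05]), 'tool_pos': array([ 0.21114391, -0.56110323,  0.23831792]), 'tcp_rot': array([-8.35535515e-04,  9.83859544e-01,  1.78940470e-01, -8.48279484e-05]), 'wrist_force': array([ 0.48121351, -0.35359406,  0.31152522]), 'ft_torque': array([ 0.02087417, -0.04230121, -0.03253605]), 'gripper_force': 0.0, 'opening': 1.0008269602601227} 0.008
```

View pics/scene0.png

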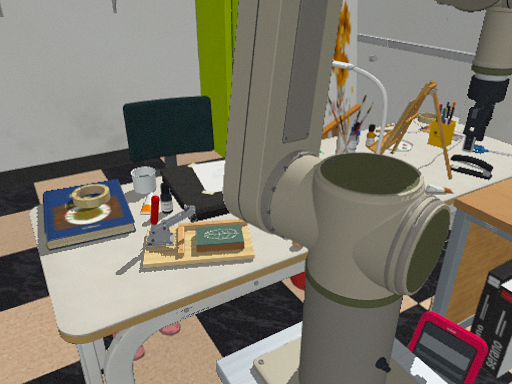

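View pics/top0.png

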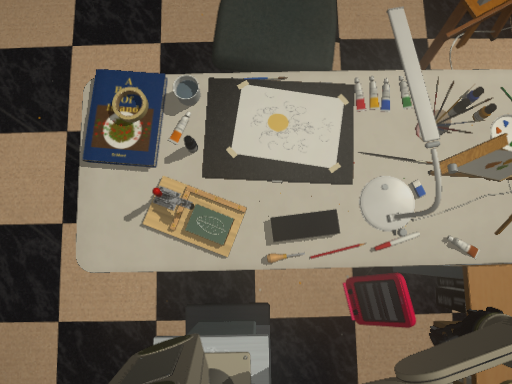

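The top view shows the board centred near (195,216), its clamp at (170,200), the block at (211,226) and the ink bottle at (191,143). In the scene view the board is at (198,245) and the red handle at (155,208).

```bash
cat >> h.py <<'E'
def block(name,im,de,verbose=1):
    "grey-green top face -> min area rect in world"
    P=cloud(name,de); hsv=cv2.cvtColor(im,cv2.COLOR_BGR2HSV)
    m=(abs(P[...,2]-.037)<.006)&(P[...,0]>.25)&(P[...,0]<.75)&(P[...,1]>-.25)&(P[...,1]<.35)&(hsv[...,0]>55)&(hsv[...,0]<100)&(hsv[...,1]>50)
    m=cv2.morphologyEx(m.astype(np.uint8),cv2.MORPH_CLOSE,np.ones((5,5)))
    n,l,s,c=cv2.connectedComponentsWithStats(m); k=1+np.argmax(s[1:,4]); 
    pts=P[l==k][:,:2]; return m,l==k,P,cv2.minAreaRect((pts*1000).astype(np.float32)),s[k]
E
python3 - <<'E'
from h import *
for n in("scene","top"):
    z=np.load(n+"0.npz"); im,de=z["im"],z["de"]; m,l,P,r,s=block(n,im,de); print(n,r,s, np.median(P[l][:,2]))
    reg=(P[...,0]>.25)&(P[...,0]<.75)&(P[...,1]>-.1)&(P[...,1]<.35)
    b=reg&(abs(P[...,2]-.015)<.005)|reg&(abs(P[...,2]-.027)<.005)
    b=cv2.morphologyEx(b.astype(np.uint8),cv2.MORPH_OPEN,np.ones((3,3)))
    nn,ll,ss,c=cv2.connectedComponentsWithStats(b); print(ss)
    k=1+np.argmax(ss[1:,4]); print("board",cv2.minAreaRect((P[ll==k][:,:2]*1000).astype(np.float32)),np.percentile(P[ll==k][:,2],[5,50,95]))
    hsv=cv2.cvtColor(im,cv2.COLOR_BGR2HSV)
    red=reg&((hsv[...,0]<8)|(hsv[...,0]>172))&(hsv[...,1]>150)&(hsv[...,2]>80)&(P[...,2]>.03)
    q=P[red]; print("red",len(q),q.min(0),q.max(0),q.mean(0))
    if n=="top": crop=im[165:265,130:260]; cv2.imwrite("pics/t1.png",cv2.resize(crop,None,fx=6,fy=6,interpolation=cv2.INTER_CUBIC))
    else: crop=im[180:280,125:265]; cv2.imwrite("pics/s1.png",cv2.resize(crop,None,fx=5.5,fy=5.5,interpolation=cv2.INTER_CUBIC))
E
```

```text
scene ((67.86749267578125, 165.96238708496094), (111.4289321899414, 930.4850463867188), 66.73056030273438) [196 225  48  20 792] 0.035688201305428935
[[     0      0    512    384 191687]
 [    48    201     87     44   2087]
 [   146    201      4      4     15]
 [   168    203      5      6     23]
 [   217    206      8      7     40]
 [   163    208      3      3      9]
 [   204    209     12      8     61]
 [   197    215      4      3     12]
 [   143    219    111     47   2662]
 [   147    233      4      3     12]]
board ((483.8835754394531, 42.98540496826172), (259.0090026855469, 154.7239990234375), 67.93437957763672) [0.01186114 0.01444307 0.02738731]
red 196 [0.52468179 0.11693274 0.06628051] [0.53833282 0.13990723 0.14072721] [0.53130919 0.12942905 0.1057024 ]Traceback (most recent call last):
  File "<stdin>", line 3, in <module>
  File "h.py", line 18, in block
    n,l,s,c=cv2.connectedComponentsWithStats(m); k=1+np.argmax(s[1:,4]);
                                                     ~~~~~~~~~^^^^^^^^^
    return _wrapfunc(a, 'argmax', axis=axis, out=out, **kwds)
    return bound(*args, **kwds)
ValueError: attempt to get argmax of an empty sequence
```

View pics/s1.png

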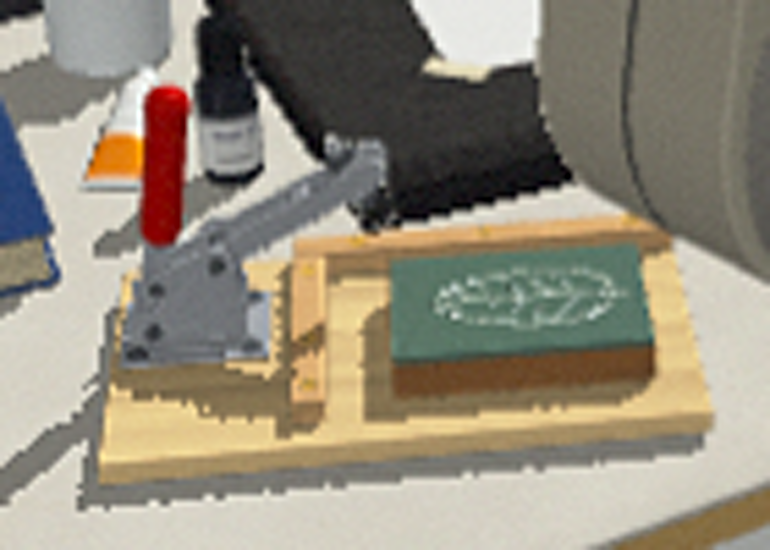

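The scene crop shows the clamp upright (red handle at crop (165,165)), the hold-down bar reaching over to (375,190), and the block at (525,310), short of both strips.

```bash
cat >> h.py <<'E'
def plane(name,uv,z):
    K,d,t,Rm=cam(name); n=cv2.undistortPoints(np.asarray(uv,np.float64).reshape(-1,1,2),K,d).reshape(-1,2)
    r=np.c_[n,np.ones(len(n))]@Rm.T; return t+r*((z-t[2])/r[:,2])[:,None]
def big(m,k=5):
    m=cv2.morphologyEx(m.astype(np.uint8),cv2.MORPH_CLOSE,np.ones((k,k)))
    n,l,s,c=cv2.connectedComponentsWithStats(m); return l==1+np.argmax(s[1:,4])
def rect(name,m,z):
    c=max(cv2.findContours(m.astype(np.uint8),0,cv2.CHAIN_APPROX_NONE)[0],key=cv2.contourArea)
    return cv2.minAreaRect((plane(name,c[:,0,:],z)[:,:2]*1000).astype(np.float32))
def green(name,im,roi):
    hsv=cv2.cvtColor(im,cv2.COLOR_BGR2HSV); m=np.zeros(im.shape[:2],bool); x0,y0,x1,y1=roi
    g=(hsv[...,0]>60)&(hsv[...,0]<95)&(hsv[...,1]>70); m[y0:y1,x0:x1]=g[y0:y1,x0:x1]; return big(m)
ROI={"scene":(130,190,262,285),"top":(135,165,262,265)}
E
python3 - <<'E'
from h import *
for n in("scene","top"):
    z=np.load(n+"0.npz"); im,de=z["im"],z["de"]; g=green(n,im,ROI[n]); P=cloud(n,de)
    print(n,"green",g.sum(),rect(n,g,.037),"zmed",np.median(P[g],0))
    x0,y0,x1,y1=ROI[n]; hsv=cv2.cvtColor(im,cv2.COLOR_BGR2HSV)
    w=np.zeros(g.shape,bool); t=(hsv[...,0]>10)&(hsv[...,0]<28)&(hsv[...,1]>70); w[y0:y1,x0:x1]=t[y0:y1,x0:x1]
    w=big(w|g,3)
    print("board",w.sum(),rect(n,w,.015))
    red=np.zeros(g.shape,bool); t=((hsv[...,0]<8)|(hsv[...,0]>172))&(hsv[...,1]>150)&(hsv[...,2]>70);red[y0:y1,x0:x1]=t[y0:y1,x0:x1]
    q=P[big(red,3)]; print("red",len(q),np.percentile(q,[2,50,98],axis=0))
    if n=="top": crop=im[165:265,130:260]; cv2.imwrite("pics/t1.png",cv2.resize(crop,None,fx=6,fy=6,interpolation=cv2.INTER_CUBIC))
E
```

```text
scene green 5 ((735.1593017578125, 38.3334846496582), (2.758683443069458, 19.635913848876953), 78.42849731445312) zmed [0.67649696 0.05713608 0.06955002]
board 2908 ((485.63275146484375, 42.1400146484375), (258.29180908203125, 183.56065368652344), 67.7759017944336)
red 198 [[0.52602419 0.11914992 0.06812118]
 [0.53113212 0.12978002 0.10710254]
 [0.53715931 0.13889646 0.13872431]]Traceback (most recent call last):
  File "<stdin>", line 3, in <module>
  File "h.py", line 31, in green
    g=(hsv[...,0]>60)&(hsv[...,0]<95)&(hsv[...,1]>70); m[y0:y1,x0:x1]=g[y0:y1,x0:x1]; return big(m)
                                                                                             ~~~^^^
  File "h.py", line 25, in big
    n,l,s,c=cv2.connectedComponentsWithStats(m); return l==1+np.argmax(s[1:,4])
                                                             ~~~~~~~~~^^^^^^^^^
    return _wrapfunc(a, 'argmax', axis=axis, out=out, **kwds)
    return bound(*args, **kwds)
ValueError: attempt to get argmax of an empty sequence
```

```bash
python3 - <<'E'
from h import *
for n,(u,v) in(("scene",(205,243)),("top",(198,225))):
    z=np.load(n+"0.npz"); im=z["im"]; print(n,im.dtype,im[v-1:v+2,u-1:u+2].reshape(-1,3).tolist(), cv2.cvtColor(im,cv2.COLOR_BGR2HSV)[v,u],z["de"][v,u])
z=np.load("top0.npz");im=z["im"]
cv2.imwrite("pics/t1.png",cv2.resize(im[165:265,130:260],None,fx=6,fy=6,interpolation=cv2.INTER_CUBIC))
hs=cv2.cvtColor(im,cv2.COLOR_BGR2HSV); print(hs[215:240:4,200:225:4].tolist())
E
```

```text
scene uint8 [[103, 118, 91], [103, 118, 91], [99, 120, 89], [104, 119, 90], [103, 117, 89], [101, 115, 89], [94, 107, 82], [89, 103, 75], [82, 94, 72]] [ 75  61 117] 1.0197786
top uint8 [[104, 121, 109], [105, 121, 111], [108, 124, 114], [82, 100, 86], [76, 93, 81], [129, 145, 138], [82, 100, 86], [82, 100, 86], [83, 99, 88]] [51 47 93] 1.140436
[[[53, 46, 99], [51, 48, 107], [52, 48, 101], [53, 45, 101], [52, 48, 102], [52, 48, 102], [39, 56, 110]], [[49, 44, 111], [53, 46, 100], [54, 48, 101], [53, 45, 101], [48, 44, 105], [52, 47, 103], [53, 50, 103]], [[51, 42, 104], [53, 46, 100], [48, 37, 125], [53, 45, 101], [53, 50, 102], [52, 48, 102], [51, 50, 103]], [[49, 43, 100], [53, 46, 100], [53, 45, 103], [47, 34, 121], [44, 34, 126], [49, 43, 113], [52, 45, 102]], [[54, 48, 101], [53, 45, 101], [45, 43, 120], [53, 45, 101], [53, 43, 101], [52, 48, 102], [46, 34, 127]], [[46, 50, 97], [53, 45, 101], [53, 45, 101], [52, 48, 101], [53, 45, 102], [54, 48, 102], [53, 45, 102]], [[19, 110, 118], [19, 108, 116], [24, 77, 103], [54, 48, 102], [52, 48, 102], [52, 45, 102], [52, 47, 103]]]
```

View pics/t1.png

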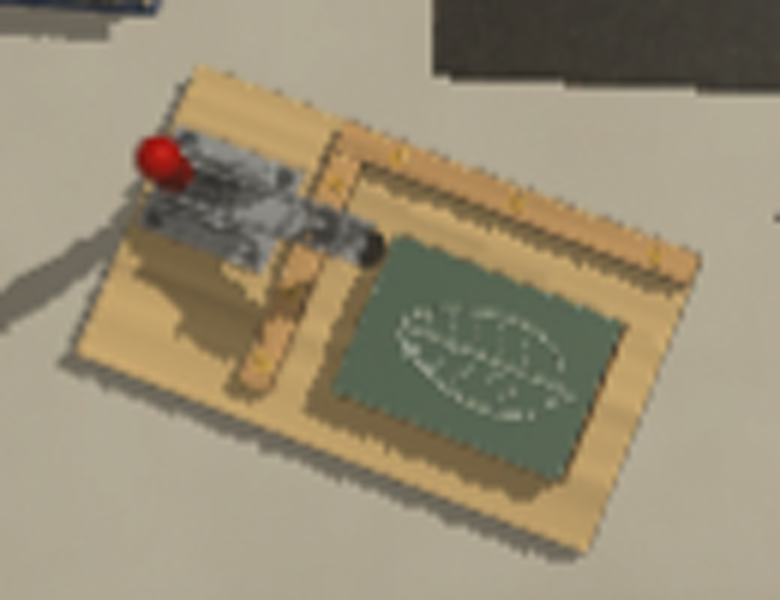

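The crop clearly shows the block (corners about (400,236), (335,392), (560,480), (627,325)), the board, both strips and the foot at (370,248).

```bash
cat >> h.py <<'E'
def green(name,im,roi):
    hsv=cv2.cvtColor(im,cv2.COLOR_BGR2HSV); m=np.zeros(im.shape[:2],bool); x0,y0,x1,y1=roi
    lo=40 if name=="top" else 62
    g=(hsv[...,0]>lo)&(hsv[...,0]<95)&(hsv[...,1]>28)&(hsv[...,2]>60); m[y0:y1,x0:x1]=g[y0:y1,x0:x1]; return big(m,3)
def blockpose(name,im):
    return rect(name,green(name,im,ROI[name]),.037)
E
python3 - <<'E'
from h import *
im=np.load("top0.npz")["im"]; P=cloud("top",np.load("top0.npz")["de"])
f=lambda L,z:np.round(plane("top",[((x+.5)/6-.5+130,(y+.5)/6-.5+165) for x,y in L],z)[:,:2]*1000,1)
print("board",f([(195,65),(75,355),(588,553)],.015).tolist(),"strip",f([(700,258),(340,125),(358,168),(275,392)],.027).tolist())
B=f([(400,236),(335,392),(560,480),(627,325)],.037);print("block",B.tolist(),B.mean(0))
for n in("top","scene"):
    im=np.load(n+"0.npz")["im"];g=green(n,im,ROI[n]);print(n,g.sum(),blockpose(n,im))
    P=cloud(n,np.load(n+"0.npz")["de"]); print(np.median(P[g],0))
    hsv=cv2.cvtColor(im,cv2.COLOR_BGR2HSV);x0,y0,x1,y1=ROI[n]
    red=np.zeros(g.shape,bool); t=((hsv[...,0]<8)|(hsv[...,0]>172))&(hsv[...,1]>150)&(hsv[...,2]>70);red[y0:y1,x0:x1]=t[y0:y1,x0:x1]
    q=P[big(red,3)]; print("red",len(q),np.percentile(q,[2,50,98],axis=0).round(4).tolist())
    w=(hsv[...,0]>10)&(hsv[...,0]<28)&(hsv[...,1]>80); ww=np.zeros(g.shape,bool);ww[y0:y1,x0:x1]=w[y0:y1,x0:x1]
    print("board",rect(n,big(ww|g,3),.015))
E
```

```text
board [[602.4, 131.8], [464.6, 186.8], [367.5, -53.8]] strip [[502.8, -108.6], [569.6, 60.0], [548.8, 51.4], [444.5, 89.8]]
block [[514.9, 30.1], [443.2, 60.1], [400.8, -43.0], [471.2, -74.6]] [457.525  -6.85 ]
top 1102 ((457.7121276855469, -5.203437805175781), (111.76060485839844, 76.32351684570312), 67.41709899902344)
[ 0.45791043 -0.00505538  0.03525985]
red 54 [[0.5294, 0.1115, 0.0228], [0.5371, 0.1182, 0.1358], [0.5623, 0.1397, 0.1411]]
board ((485.09149169921875, 39.048065185546875), (259.9582214355469, 149.09506225585938), 67.81355285644531)
scene 817 ((453.6996765136719, -0.232452392578125), (111.9985580444336, 79.01791381835938), 66.54308319091797)
[4.54238995e-01 9.45432091e-05 3.56853242e-02]
red 198 [[0.526, 0.1191, 0.0681], [0.5311, 0.1298, 0.1071], [0.5372, 0.1389, 0.1387]]
board ((485.9770202636719, 42.17742919921875), (257.69775390625, 182.97080993652344), 67.96031188964844)
```

```bash
cat >> h.py <<'E'
YAW=np.deg2rad(-22.1); O=np.array([.4827,.0364])
M=np.array([[np.cos(YAW),-np.sin(YAW)],[np.sin(YAW),np.cos(YAW)]])
def st(goal=None):
    "goal: board bx,by (mm), tip z (mm)"
    o=arm.get_obs(); p=o["tool_pos"]; q=o["tcp_rot"]; y=R.from_quat([q[1],q[2],q[3],q[0]]).apply([0,1,0])
    b=M.T@(p[:2]-O)*1e3; print("t %.2f board xy"%o["t"],b.round(1),"tip z %.1f"%(p[2]*1e3-8),"ylineBoard %.1f"%((np.degrees(np.arctan2(y[1],y[0])-YAW))%180),"Fboard",(M.T@o["wrist_force"][:2]).round(1),o["wrist_force"][2].round(1),"open %.2f"%o["opening"])
    if goal: d=np.r_[M@(np.array(goal[:2])-b),goal[2]-(p[2]*1e3-8)]; print("to go cm",(d/10).round(2))
E
python3 -m handwheel '[{"dx":0.9,"dy":2.85,"dz":-0.3,"roll":-7.1,"claw":0.45},{"dx":0.9,"dy":2.85,"dz":-0.3,"roll":-7.1,"claw":0.45},{"dx":0.9,"dy":2.85,"dz":-0.3,"roll":-7.1,"claw":0.45},{"dx":0.9,"dy":2.85,"dz":-0.3,"roll":-7.1,"claw":0.45},{"dx":0.9,"dy":2.85,"dz":-0.3,"roll":-7.1,"claw":0.45},{"dx":0.9,"dy":2.85,"dz":-0.3,"roll":-7.1,"claw":0.45},{"dx":0.9,"dy":2.85,"dz":-0.3,"claw":0.45},{"dx":0.9,"dy":2.85,"dz":-0.3,"claw":0.45},{"dx":0.9,"dy":2.85,"dz":-0.3,"claw":0.45},{"dx":0.9,"dy":2.85,"dz":-0.3,"claw":0.45}]'
python3 -c "
from h import *
st((-73,-60,60))"
```

```text
t 0.10 board xy [ -26.8 -655.8] tip z 230.3 ylineBoard 132.7 Fboard [ 0.6 -0.1] 0.3 open 1.00
to go cm [ 18.13  56.94 -17.03]validation failed for argument at $[6]...
```

```bash
python3 -m handwheel '[{"dx":0.9,"dy":2.85,"dz":-0.3,"roll":-7.1,"claw":0.45},{"dx":0.9,"dy":2.85,"dz":-0.3,"roll":-7.1,"claw":0.45},{"dx":0.9,"dy":2.85,"dz":-0.3,"roll":-7.1,"claw":0.45},{"dx":0.9,"dy":2.85,"dz":-0.3,"roll":-7.1,"claw":0.45},{"dx":0.9,"dy":2.85,"dz":-0.3,"roll":-7.1,"claw":0.45},{"dx":0.9,"dy":2.85,"dz":-0.3,"roll":-7.1,"claw":0.45},{"dx":0.9,"dy":2.85,"dz":-0.3,"roll":0,"claw":0.45},{"dx":0.9,"dy":2.85,"dz":-0.3,"roll":0,"claw":0.45},{"dx":0.9,"dy":2.85,"dz":-0.3,"roll":0,"claw":0.45},{"dx":0.9,"dy":2.85,"dz":-0.3,"roll":0,"claw":0.45},{"dx":0,"dy":0,"dz":0,"roll":0,"claw":0.45}]'
python3 -c "
from h import *
st((-73,-60,60))"
```

```text
t: 1.02
tool_pos: [0.302, -0.2723, 0.2081]
tcp_rot: [-0.001, 0.982, -0.189, -0.0]
wrist_force: [0.7, -0.0, -0.3]
opening: 0.451
gripper_force: 0.0
t 1.02 board xy [ -51.3 -354. ] tip z 200.1 ylineBoard 90.3 Fboard [0.6 0.2] -0.3 open 0.45
to go cm [  9.05  28.06 -14.01]
```

```bash
python3 -m handwheel '[{"dx":0.9,"dy":2.8,"dz":-1.2,"roll":0,"claw":0.45},{"dx":0.9,"dy":2.8,"dz":-1.2,"roll":0,"claw":0.45},{"dx":0.9,"dy":2.8,"dz":-1.2,"roll":0,"claw":0.45},{"dx":0.9,"dy":2.8,"dz":-1.2,"roll":0,"claw":0.45},{"dx":0.9,"dy":2.8,"dz":-1.2,"roll":0,"claw":0.45},{"dx":0.9,"dy":2.8,"dz":-1.2,"roll":0,"claw":0.45},{"dx":0.9,"dy":2.8,"dz":-1.2,"roll":0,"claw":0.45},{"dx":0.9,"dy":2.8,"dz":-1.2,"roll":0,"claw":0.45},{"dx":0.9,"dy":2.8,"dz":-1.2,"roll":0,"claw":0.45},{"dx":0.9,"dy":2.8,"dz":-1.2,"roll":0,"claw":0.45},{"dx":0,"dy":0,"dz":0,"roll":0,"claw":0.45},{"dx":0,"dy":0,"dz":0,"roll":0,"claw":0.45}]'
python3 - <<'E'
from h import *
st((-73,-60,25))
im,de=vision.read_camera("top"); cv2.imwrite("pics/t2.png",cv2.resize(im[165:275,130:280],None,fx=5,fy=5,interpolation=cv2.INTER_CUBIC))
im,de=vision.read_camera("scene"); cv2.imwrite("pics/s2.png",cv2.resize(im[180:290,125:275],None,fx=5,fy=5,interpolation=cv2.INTER_CUBIC))
E
```

```text
t: 2.02
tool_pos: [0.3905, 0.0045, 0.0882]
tcp_rot: [0.0, 0.982, -0.189, -0.001]
wrist_force: [0.5, -0.4, 1.2]
opening: 0.45
gripper_force: 0.0
t 2.02 board xy [-73.5 -64.2] tip z 80.2 ylineBoard 90.3 Fboard [ 0.6 -0.2] 1.2 open 0.45
to go cm [ 0.2   0.37 -5.52]
```

View pics/t2.png

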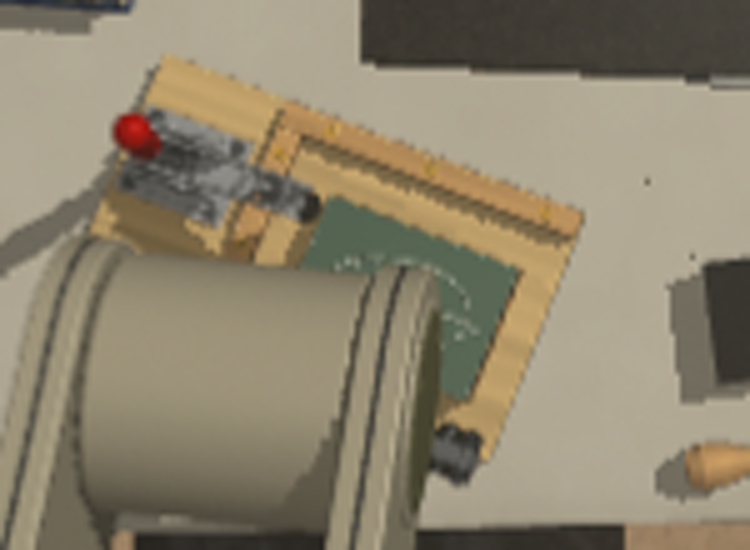

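The arm hides part of the view, but the block's far and right edges are visible. The gripper lies near of the block's right half (about (455,455)), as planned. Next: down and push along board +x.

```bash
python3 -m handwheel '[{"dx":0.1,"dy":0.2,"dz":-1.5,"roll":0,"claw":0.45},{"dx":0.1,"dy":0.2,"dz":-1.5,"roll":0,"claw":0.45},{"dx":0,"dy":0,"dz":-1.5,"roll":0,"claw":0.45},{"dx":0,"dy":0,"dz":-1.5,"roll":0,"claw":0.45},{"dx":0,"dy":0,"dz":0,"roll":0,"claw":0.45}]'
python3 -m handwheel '[{"dx":0.37,"dy":-0.15,"dz":0,"roll":0,"claw":0.45},{"dx":0.37,"dy":-0.15,"dz":0,"roll":0,"claw":0.45},{"dx":0.37,"dy":-0.15,"dz":0,"roll":0,"claw":0.45},{"dx":0.37,"dy":-0.15,"dz":0,"roll":0,"claw":0.45},{"dx":0.37,"dy":-0.15,"dz":0,"roll":0,"claw":0.45}]'
python3 -c "
from h import *
st()"
python3 -m handwheel '[{"dx":0.37,"dy":-0.15,"dz":0,"roll":0,"claw":0.45},{"dx":0.37,"dy":-0.15,"dz":0,"roll":0,"claw":0.45},{"dx":0.37,"dy":-0.15,"dz":0,"roll":0,"claw":0.45}]'
python3 -c "
from h import *
st()"
```

```text
t: 2.53
tool_pos: [0.3914, 0.0063, 0.0272]
tcp_rot: [0.0, 0.981, -0.192, -0.002]
wrist_force: [-1.2, 0.1, 0.8]
opening: 0.453
gripper_force: 0.0
t: 2.95
tool_pos: [0.4127, -0.0003, 0.0301]
tcp_rot: [-0.0, 0.982, -0.191, 0.0]
wrist_force: [-3.0, 1.5, 1.9]
opening: 0.455
gripper_force: 1.2
t 2.95 board xy [-51.1 -60.4] tip z 22.1 ylineBoard 90.1 Fboard [-3.3  0.3] 1.9 open 0.46
t: 3.2
tool_pos: [0.4232, -0.0046, 0.0293]
tcp_rot: [-0.0, 0.982, -0.191, -0.0]
wrist_force: [-1.9, 1.0, 0.5]
opening: 0.451
gripper_force: 1.1
t 3.20 board xy [-39.6 -60.4] tip z 21.3 ylineBoard 90.1 Fboard [-2.1  0.3] 0.5 open 0.45
```

```bash
python3 -m handwheel '[{"dx":0.28,"dy":-0.11,"dz":0,"roll":0,"claw":0.45},{"dx":0.09,"dy":-0.04,"dz":0,"roll":0,"claw":0.45}]'; python3 -c "
from h import *
st()"
python3 -m handwheel '[{"dx":0.19,"dy":-0.08,"dz":0,"roll":0,"claw":0.45},{"dx":0,"dy":0,"dz":0,"roll":0,"claw":0.45}]'; python3 -c "
from h import *
st()"
```

```text
t: 3.37
tool_pos: [0.4271, -0.0062, 0.0293]
tcp_rot: [0.0, 0.982, -0.191, 0.0]
wrist_force: [-1.7, 0.7, 2.4]
opening: 0.451
gripper_force: 1.2
t 3.37 board xy [-35.5 -60.4] tip z 21.3 ylineBoard 90.1 Fboard [-1.8  0. ] 2.4 open 0.45
t: 3.53
tool_pos: [0.4288, -0.007, 0.0293]
tcp_rot: [0.0, 0.982, -0.191, 0.0]
wrist_force: [-0.7, -0.6, -0.6]
opening: 0.449
gripper_force: 0.0
t 3.53 board xy [-33.6 -60.5] tip z 21.3 ylineBoard 90.1 Fboard [-0.5 -0.8] -0.6 open 0.45
```

```bash
for i in 1; do python3 -m handwheel '[{"dx":0.28,"dy":-0.11,"dz":0,"roll":0,"claw":0.45}]'; done | grep wrist;  python3 -c "
from h import *
st()"
python3 -m handwheel '[{"dx":0.19,"dy":-0.08,"dz":0,"roll":0,"claw":0.45}]'|grep wrist
python3 -m handwheel '[{"dx":0.19,"dy":-0.08,"dz":0,"roll":0,"claw":0.45}]'|grep wrist;python3 -c "
from h import *
st()"
```

```text
wrist_force: [-18.9, 9.1, 15.9]
t 3.62 board xy [-32.3 -60.4] tip z 20.9 ylineBoard 90.1 Fboard [-20.9   1.3] 15.9 open 0.45
wrist_force: [-22.3, 10.2, 15.4]
wrist_force: [-30.0, 13.9, 22.2]
t 3.78 board xy [-32.2 -60.7] tip z 19.8 ylineBoard 90.1 Fboard [-33.    1.6] 22.2 open 0.45
```

```bash
python3 -m handwheel '[{"dx":-0.6,"dy":0.24,"dz":0,"roll":0,"claw":0.45},{"dx":-0.6,"dy":0.24,"dz":0,"roll":0,"claw":0.45},{"dx":0,"dy":0,"dz":2,"roll":0,"claw":0.45},{"dx":0,"dy":0,"dz":2.5,"roll":0,"claw":0.45}]' | grep wrist
python3 -m handwheel '[{"dx":0.23,"dy":-0.72,"dz":0,"roll":6.9,"claw":0.45},{"dx":0.23,"dy":-0.72,"dz":0,"roll":6.9,"claw":0.45},{"dx":0.23,"dy":-0.72,"dz":0,"roll":6.9,"claw":0.45},{"dx":0.23,"dy":-0.72,"dz":0,"roll":6.9,"claw":0.45},{"dx":0.23,"dy":-0.72,"dz":0,"roll":6.9,"claw":0.45},{"dx":0.23,"dy":-0.72,"dz":0,"roll":6.9,"claw":0.45},{"dx":0.23,"dy":-0.72,"dz":0,"roll":6.9,"claw":0.45},{"dx":0.23,"dy":-0.72,"dz":0,"roll":6.9,"claw":0.45},{"dx":0.23,"dy":-0.72,"dz":0,"roll":6.9,"claw":0.45},{"dx":0.23,"dy":-0.72,"dz":0,"roll":6.9,"claw":0.45},{"dx":0.23,"dy":-0.72,"dz":0,"roll":6.9,"claw":0.45},{"dx":0.23,"dy":-0.72,"dz":0,"roll":6.9,"claw":0.45}]' | grep wrist
python3 -m handwheel '[{"dx":0,"dy":0,"dz":0,"roll":6.9,"claw":0.45},{"dx":0,"dy":0,"dz":0,"roll":0,"claw":0.45}]' | grep wrist
python3 - <<'E'
from h import *
st((14,-130,21))
im,de=vision.read_camera("top"); cv2.imwrite("pics/t3.png",cv2.resize(im[165:275,130:280],None,fx=5,fy=5,interpolation=cv2.INTER_CUBIC))
print(blockpose("top",im)); P=cloud("top",de)
im,de=vision.read_camera("scene"); print(blockpose("scene",im))
cv2.imwrite("pics/s3.png",cv2.resize(im[180:290,125:275],None,fx=5,fy=5,interpolation=cv2.INTER_CUBIC))
E
```

```text
wrist_force: [1.0, 0.1, 0.4]
wrist_force: [-0.7, -0.2, -0.8]
wrist_force: [-0.6, 0.2, -0.2]
t 5.28 board xy [  18.9 -130.6] tip z 66.6 ylineBoard 0.1 Fboard [-0.6 -0.1] -0.2 open 0.45
to go cm [-0.43  0.24 -4.56]
((428.8658752441406, -46.56414794921875), (6.1797332763671875, 1.2232942581176758), 62.39625549316406)
((495.07977294921875, 28.164897918701172), (26.647520065307617, 83.27901458740234), 66.38959503173828)
```

View pics/t3.png

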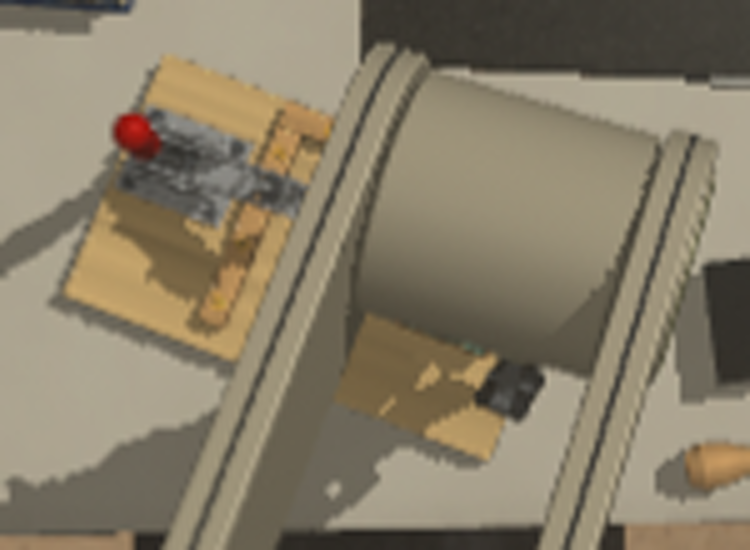

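The arm covers the block; the fingers at about (510,385) are clear to the right of it. I go down and push along board +y.

```bash
python3 -m handwheel '[{"dx":-0.2,"dy":0.1,"dz":-1.5,"roll":0,"claw":0.45},{"dx":-0.2,"dy":0.1,"dz":-1.5,"roll":0,"claw":0.45},{"dx":0,"dy":0,"dz":-1.5,"roll":0,"claw":0.45},{"dx":0,"dy":0,"dz":0,"roll":0,"claw":0.45}]' |grep wrist
python3 -m handwheel '[{"dx":0.15,"dy":0.37,"dz":0,"roll":0,"claw":0.45},{"dx":0.15,"dy":0.37,"dz":0,"roll":0,"claw":0.45},{"dx":0.15,"dy":0.37,"dz":0,"roll":0,"claw":0.45},{"dx":0.15,"dy":0.37,"dz":0,"roll":0,"claw":0.45},{"dx":0.15,"dy":0.37,"dz":0,"roll":0,"claw":0.45}]'|grep wrist
python3 -c "
from h import *
st()"
python3 -m handwheel '[{"dx":0.15,"dy":0.37,"dz":0,"roll":0,"claw":0.45},{"dx":0.15,"dy":0.37,"dz":0,"roll":0,"claw":0.45},{"dx":0.15,"dy":0.37,"dz":0,"roll":0,"claw":0.45}]'|grep wrist
python3 -c "
from h import *
st()"
```

```text
wrist_force: [-0.3, 0.7, -1.4]
wrist_force: [-0.2, -1.9, 2.2]
t 6.13 board xy [  14.7 -109.5] tip z 22.3 ylineBoard 179.8 Fboard [ 0.5 -1.8] 2.2 open 0.45
wrist_force: [-1.3, -2.2, 1.5]
t 6.38 board xy [ 14.1 -97.6] tip z 21.6 ylineBoard 179.8 Fboard [-0.4 -2.5] 1.5 open 0.45
```

```bash
python3 -m handwheel '[{"dx":0.15,"dy":0.37,"dz":0,"roll":0,"claw":0.45},{"dx":0.11,"dy":0.28,"dz":0,"roll":0,"claw":0.45}]'|grep wrist
python3 -c "
from h import *
st()"
python3 -m handwheel '[{"dx":0.11,"dy":0.28,"dz":0,"roll":0,"claw":0.45}]'|grep wrist
python3 -m handwheel '[{"dx":0.11,"dy":0.28,"dz":0,"roll":0,"claw":0.45}]'|grep wrist
python3 -c "
from h import *
st()"
```

```text
wrist_force: [-0.2, -3.3, 1.7]
t 6.55 board xy [ 13.8 -90.5] tip z 21.3 ylineBoard 179.8 Fboard [ 1.1 -3.1] 1.7 open 0.45
wrist_force: [-0.9, -1.7, 1.4]
wrist_force: [-9.1, -22.5, 4.8]
t 6.72 board xy [ 13.8 -85.5] tip z 21.3 ylineBoard 179.8 Fboard [  0.1 -24.2] 4.8 open 0.45
```

```bash
python3 -m handwheel '[{"dx":0.07,"dy":0.19,"dz":0,"roll":0,"claw":0.45},{"dx":0,"dy":0,"dz":0,"roll":0,"claw":0.45}]'|grep wrist
python3 -c "
from h import *
st()"
python3 -m handwheel '[{"dx":-0.22,"dy":-0.56,"dz":0,"roll":0,"claw":0.45},{"dx":-0.22,"dy":-0.56,"dz":0,"roll":0,"claw":0.45},{"dx":0,"dy":0,"dz":2,"roll":0,"claw":0.2},{"dx":0,"dy":0,"dz":2.5,"roll":0,"claw":0}]' | grep wrist
python3 -m handwheel '[{"dx":-0.6,"dy":1.4,"dz":0,"roll":0,"claw":0},{"dx":-0.6,"dy":1.4,"dz":0,"roll":0,"claw":0},{"dx":-0.6,"dy":1.4,"dz":0,"roll":0,"claw":0},{"dx":-0.6,"dy":1.4,"dz":0,"roll":0,"claw":0},{"dx":-0.6,"dy":1.4,"dz":0,"roll":0,"claw":0},{"dx":-0.6,"dy":1.4,"dz":0,"roll":0,"claw":0},{"dx":0,"dy":0,"dz":0,"roll":0,"claw":0}]' | grep wrist
python3 -c "
from h import *
st((-52,-30,21))"
```

```text
wrist_force: [-7.6, -17.7, 5.7]
t 6.88 board xy [ 13.8 -85.5] tip z 21.3 ylineBoard 179.8 Fboard [ -0.4 -19.3] 5.7 open 0.45
wrist_force: [-0.0, -0.1, 0.2]
wrist_force: [-0.0, -0.2, 0.2]
t 7.80 board xy [-53.1 -29.3] tip z 65.8 ylineBoard 179.9 Fboard [ 0.1 -0.2] 0.2 open 0.00
to go cm [ 0.07 -0.11 -4.48]
```

```bash
python3 -m handwheel '[{"dx":0,"dy":0,"dz":-1.5,"roll":0,"claw":0},{"dx":0,"dy":0,"dz":-1.5,"roll":0,"claw":0},{"dx":0,"dy":0,"dz":-1.0,"roll":0,"claw":0},{"dx":0,"dy":0,"dz":0,"roll":0,"claw":0}]' |grep wrist
python3 -m handwheel '[{"dx":0.37,"dy":-0.15,"dz":0,"roll":0,"claw":0},{"dx":0.37,"dy":-0.15,"dz":0,"roll":0,"claw":0},{"dx":0.37,"dy":-0.15,"dz":0,"roll":0,"claw":0}]'|grep wrist
python3 -c "
from h import *
st()"
python3 -m handwheel '[{"dx":0.28,"dy":-0.11,"dz":0,"roll":0,"claw":0}]'|grep wrist
python3 -m handwheel '[{"dx":0.19,"dy":-0.08,"dz":0,"roll":0,"claw":0}]'|grep wrist
python3 -c "
from h import *
st()"
```

```text
wrist_force: [0.5, -0.1, -0.9]
wrist_force: [0.3, 0.1, -0.3]
t 8.38 board xy [-37.8 -30.5] tip z 27.2 ylineBoard 179.8 Fboard [0.2 0.2] -0.3 open 0.00
wrist_force: [-1.2, -0.1, 0.3]
wrist_force: [-6.6, 2.7, 6.7]
t 8.55 board xy [-33.4 -30.6] tip z 26.9 ylineBoard 179.8 Fboard [-7.1  0.1] 6.7 open 0.00
```

```bash
python3 -m handwheel '[{"dx":0.28,"dy":-0.11,"dz":0,"roll":0,"claw":0}]'|grep wrist
python3 -c "
from h import *
st()"
python3 -m handwheel '[{"dx":-0.5,"dy":0.2,"dz":0,"roll":0,"claw":0},{"dx":-0.6,"dy":0.24,"dz":0,"roll":0,"claw":0},{"dx":-0.6,"dy":0.24,"dz":0,"roll":0,"claw":0},{"dx":0,"dy":0,"dz":3,"roll":0,"claw":0},{"dx":0,"dy":0,"dz":4,"roll":0,"claw":0},{"dx":0,"dy":0,"dz":4,"roll":0,"claw":0},{"dx":0,"dy":0,"dz":4,"roll":0,"claw":0},{"dx":0,"dy":0,"dz":0,"roll":0,"claw":0}]' | grep wrist
python3 - <<'E'
from h import *
st((18,72,112))
im,de=vision.read_camera("scene"); np.savez("s4.npz",im=im,de=de); print(blockpose("scene",im))
cv2.imwrite("pics/s4.png",cv2.resize(im[170:290,125:285],None,fx=5,fy=5,interpolation=cv2.INTER_CUBIC))
E
```

```text
wrist_force: [-24.1, 9.4, 25.6]
t 8.63 board xy [-32.7 -30.6] tip z 26.6 ylineBoard 179.8 Fboard [-25.9  -0.4] 25.6 open -0.00
wrist_force: [1.3, -0.5, 1.1]
t 9.30 board xy [-45.4 -29.2] tip z 185.4 ylineBoard 179.8 Fboard [1.3 0. ] 1.1 open -0.00
to go cm [ 9.68  6.99 -7.34]
((503.0579833984375, 47.653507232666016), (45.12322998046875, 84.45317840576172), 65.68492889404297)
```

View pics/s4.png

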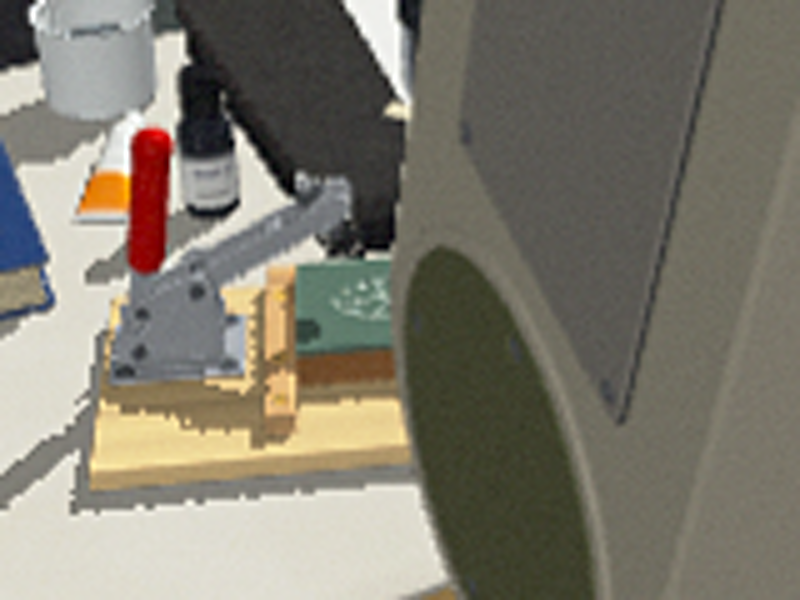

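The block's left edge (crop (297,300)) now meets the left strip. The clamp is still open and the handle is upright at (150,200).

```bash
python3 -m handwheel '[{"dx":1.6,"dy":1.15,"dz":0,"roll":0,"claw":0},{"dx":1.6,"dy":1.15,"dz":0,"roll":0,"claw":0},{"dx":1.6,"dy":1.15,"dz":0,"roll":0,"claw":0},{"dx":1.6,"dy":1.15,"dz":0,"roll":0,"claw":0},{"dx":1.6,"dy":1.15,"dz":0,"roll":0,"claw":0},{"dx":1.6,"dy":1.15,"dz":0,"roll":0,"claw":0},{"dx":0,"dy":0,"dz":0,"roll":0,"claw":0}]' | grep wrist
python3 - <<'E'
from h import *
st((18,70,112))
im,de=vision.read_camera("top"); print(blockpose("top",im)); P=cloud("top",de)
cv2.imwrite("pics/t5.png",cv2.resize(im[165:265,130:260],None,fx=6,fy=6,interpolation=cv2.INTER_CUBIC))
z=np.load("s4.npz"); im,de=z["im"],z["de"]; P=cloud("scene",de); hsv=cv2.cvtColor(im,cv2.COLOR_BGR2HSV)
red=((hsv[...,0]<8)|(hsv[...,0]>172))&(hsv[...,1]>150)&(hsv[...,2]>70); red[:,:145]=0; red[:,165:]=0; red[:190]=0; red[240:]=0
red=cv2.erode(big(red,3).astype(np.uint8),np.ones((1,3)))>0
q=P[red]; t=cam("scene")[2]
for lo in range(70,140,10):
    s=q[(q[:,2]*1e3>=lo)&(q[:,2]*1e3<lo+10)]
    if len(s): 
        c=np.median(s,0); v=c[:2]-t[:2]; v/=np.linalg.norm(v); b=M.T@(c[:2]+v*.008-O)*1e3; print(lo,len(s),b.round(1))
E
```

```text
wrist_force: [-0.3, -0.4, -0.2]
t 9.93 board xy [13.8 71.2] tip z 174.7 ylineBoard 179.9 Fboard [-0.1 -0.5] -0.2 open -0.00
to go cm [ 0.34 -0.27 -6.27]
((493.5885314941406, 11.144660949707031), (112.055908203125, 77.12271118164062), 67.91036987304688)
70 16 [ 16.4 109.4]
80 20 [ 17.7 108.2]
90 16 [ 17.2 107.8]
100 19 [ 16.6 106.4]
110 23 [ 16.5 104.6]
120 16 [ 17.  101.4]
130 26 [ 17.7 101.5]
```

View pics/t5.png

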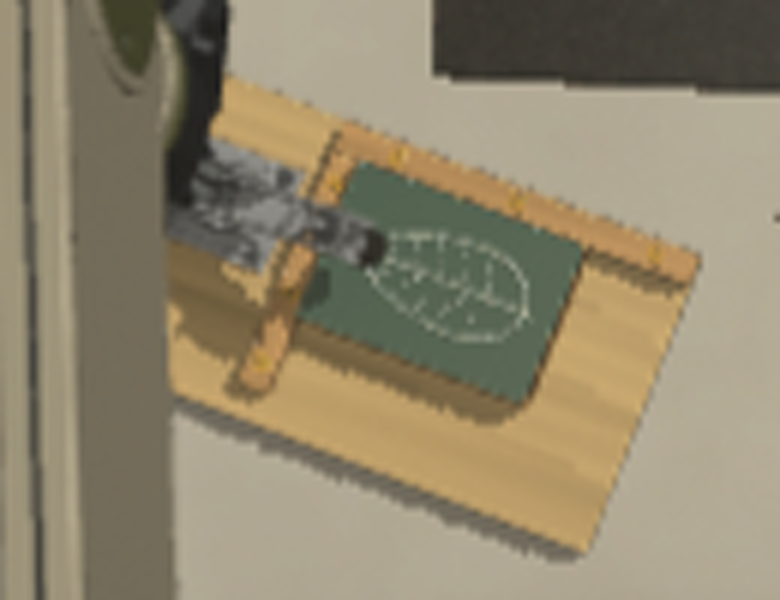

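Block is flush with both strips: centre at (493.6, 11.1) mm against a home of (493.3, 11.4), yaw parallel to the board. Now the handle, whose pivot I put at board y ≈ 115 mm.

```bash
python3 -m handwheel '[{"dx":0.17,"dy":-0.13,"dz":-2,"roll":0,"claw":0},{"dx":0.17,"dy":-0.13,"dz":-2,"roll":0,"claw":0},{"dx":0,"dy":0,"dz":-2.2,"roll":0,"claw":0},{"dx":0,"dy":0,"dz":0,"roll":0,"claw":0}]' | grep wrist
python3 -c "
from h import *
st()"
python3 -m handwheel '[{"dx":0.19,"dy":0.46,"dz":0,"roll":0,"claw":0},{"dx":0.19,"dy":0.46,"dz":0,"roll":0,"claw":0},{"dx":0.19,"dy":0.46,"dz":0,"roll":0,"claw":0},{"dx":0.19,"dy":0.46,"dz":0,"roll":0,"claw":0},{"dx":0.19,"dy":0.46,"dz":0,"roll":0,"claw":0},{"dx":0,"dy":0,"dz":0,"roll":0,"claw":0}]' | grep wrist
python3 -c "
from h import *
st((18,118.6,113))"
```

```text
wrist_force: [-0.4, -0.3, -0.8]
t 10.32 board xy [14.  65.8] tip z 108.7 ylineBoard 179.8 Fboard [-0.2 -0.4] -0.8 open -0.00
wrist_force: [-0.3, -0.7, -0.0]
t 10.82 board xy [18.3 94.5] tip z 115.3 ylineBoard 179.9 Fboard [-0.1 -0.8] -0.0 open -0.00
to go cm [ 0.88  2.25 -0.23]
```

```bash
python3 -m handwheel '[{"dx":0.23,"dy":0.56,"dz":-0.05,"roll":0,"claw":0},{"dx":0.23,"dy":0.56,"dz":-0.05,"roll":0,"claw":0},{"dx":0.23,"dy":0.56,"dz":-0.05,"roll":0,"claw":0},{"dx":0.23,"dy":0.56,"dz":-0.05,"roll":0,"claw":0},{"dx":0.21,"dy":0.51,"dz":-0.16,"roll":0,"claw":0},{"dx":0.21,"dy":0.51,"dz":-0.16,"roll":0,"claw":0},{"dx":0.21,"dy":0.51,"dz":-0.16,"roll":0,"claw":0},{"dx":0.21,"dy":0.51,"dz":-0.16,"roll":0,"claw":0}]' | grep wrist
python3 -c "
from h import *
st()"
python3 -m handwheel '[{"dx":0.18,"dy":0.45,"dz":-0.3,"roll":0,"claw":0},{"dx":0.18,"dy":0.45,"dz":-0.3,"roll":0,"claw":0},{"dx":0.18,"dy":0.45,"dz":-0.3,"roll":0,"claw":0},{"dx":0.18,"dy":0.45,"dz":-0.3,"roll":0,"claw":0},{"dx":0,"dy":0,"dz":0,"roll":0,"claw":0}]' | grep wrist
python3 - <<'E'
from h import *
st((18,171.4,84))
im,de=vision.read_camera("scene"); cv2.imwrite("pics/s6.png",cv2.resize(im[140:290,75:275],None,fx=4,fy=4,interpolation=cv2.INTER_CUBIC))
E
```

```text
wrist_force: [-0.8, -0.7, 0.5]
t 11.48 board xy [ 17.9 139.8] tip z 105.5 ylineBoard 179.8 Fboard [-0.5 -1. ] 0.5 open -0.00
wrist_force: [-0.2, 0.0, 0.4]
t 11.90 board xy [ 17.4 159.3] tip z 92.9 ylineBoard 179.8 Fboard [-0.2 -0.1] 0.4 open -0.00
to go cm [ 0.51  1.1  -0.89]
```

View pics/s6.png

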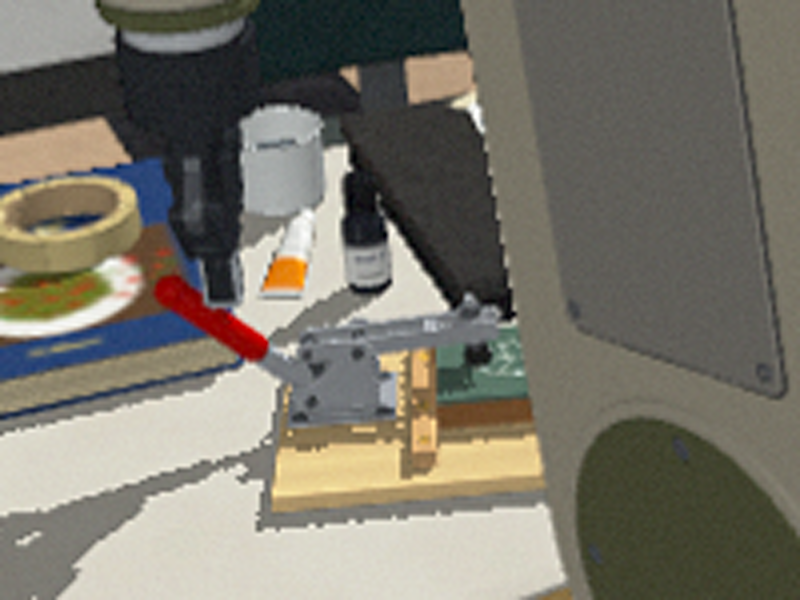

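The handle (crop (215,320)) is about 45° over, the fingertips push on its upper side at (222,300), and the foot has nearly reached the block at (478,352).

```bash
python3 -m handwheel '[{"dx":0.15,"dy":0.37,"dz":-0.3,"roll":0,"claw":0},{"dx":0.15,"dy":0.37,"dz":-0.3,"roll":0,"claw":0},{"dx":0.15,"dy":0.37,"dz":-0.3,"roll":0,"claw":0}]' | grep wrist
python3 -m handwheel '[{"dx":0.11,"dy":0.28,"dz":-0.42,"roll":0,"claw":0},{"dx":0.11,"dy":0.28,"dz":-0.42,"roll":0,"claw":0},{"dx":0.11,"dy":0.28,"dz":-0.42,"roll":0,"claw":0},{"dx":0,"dy":0,"dz":0,"roll":0,"claw":0}]' | grep wrist
python3 -c "
from h import *
st((18,184,64.6))"
python3 -m handwheel '[{"dx":0.07,"dy":0.17,"dz":-0.33,"roll":0,"claw":0},{"dx":0.07,"dy":0.17,"dz":-0.33,"roll":0,"claw":0},{"dx":0,"dy":0,"dz":0,"roll":0,"claw":0}]' | grep wrist
python3 -c "
from h import *
st((18,187,57.5))"
```

```text
wrist_force: [-1.3, -2.8, 0.8]
wrist_force: [0.6, -0.1, 0.4]
t 12.53 board xy [ 17.5 180.2] tip z 71.3 ylineBoard 179.8 Fboard [0.6 0.1] 0.4 open -0.00
to go cm [ 0.19  0.33 -0.67]
wrist_force: [0.8, -0.7, 0.3]
t 12.78 board xy [ 17.4 183.5] tip z 64.8 ylineBoard 179.8 Fboard [ 1.  -0.3] 0.3 open 0.00
to go cm [ 0.18  0.3  -0.73]
```

```bash
python3 -m handwheel '[{"dx":0.06,"dy":0.15,"dz":-0.36,"roll":0,"claw":0},{"dx":0.06,"dy":0.15,"dz":-0.36,"roll":0,"claw":0},{"dx":0,"dy":0,"dz":0,"roll":0,"claw":0}]' | grep wrist
python3 -c "
from h import *
st((18,189,52))
im,de=vision.read_camera('scene'); cv2.imwrite('pics/s7.png',cv2.resize(im[140:290,75:275],None,fx=4,fy=4,interpolation=cv2.INTER_CUBIC))"
```

```text
wrist_force: [-0.9, 1.0, -0.1]
t 13.03 board xy [ 17.3 186.6] tip z 57.4 ylineBoard 179.8 Fboard [-1.2  0.6] -0.1 open -0.00
to go cm [ 0.15  0.2  -0.54]
```

View pics/s7.png

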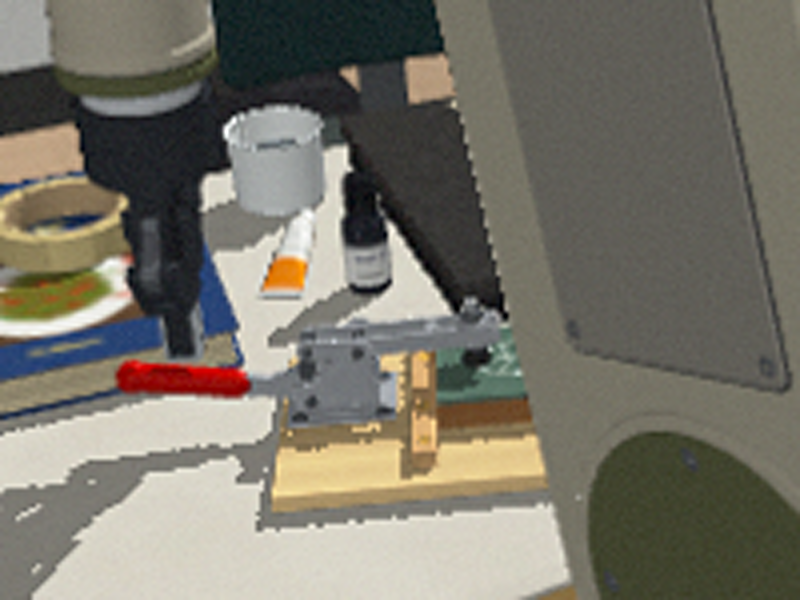

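The handle lies over at crop (185,378) and looks snapped; the foot is on the block at (475,355). Lift clear and check by numbers.

```bash
python3 -m handwheel '[{"dx":0,"dy":0,"dz":2,"roll":0,"claw":0},{"dx":0,"dy":0,"dz":3,"roll":0,"claw":0},{"dx":0,"dy":0,"dz":3,"roll":0,"claw":0},{"dx":0,"dy":0,"dz":3,"roll":0,"claw":0},{"dx":0,"dy":0,"dz":3,"roll":0,"claw":0},{"dx":0,"dy":0,"dz":0,"roll":0,"claw":0},{"dx":0,"dy":0,"dz":0,"roll":0,"claw":0}]' | grep wrist
python3 - <<'E'
from h import *
st()
im,de=vision.read_camera("top"); print(blockpose("top",im))
im,de=vision.read_camera("scene"); P=cloud("scene",de); hsv=cv2.cvtColor(im,cv2.COLOR_BGR2HSV)
red=((hsv[...,0]<8)|(hsv[...,0]>172))&(hsv[...,1]>150)&(hsv[...,2]>70); red[:,:98]=0; red[:,145:]=0; red[:220]=0; red[245:]=0
q=P[big(red,3)]; b=(q[:,:2]-O)@M*1e3
print(len(q)); 
for lo in range(150,240,12):
    s=(b[:,1]>=lo)&(b[:,1]<lo+12)
    if s.any(): print(lo+6,s.sum(),b[s,0].mean().round(1),"z mid",(np.percentile(q[s,2],[5,50,95])*1e3).round(1))
g=green("scene",im,ROI["scene"]); print("top z",np.median(P[g][:,2]))
E
```

```text
wrist_force: [-0.4, -0.2, -0.8]
t 13.67 board xy [ 19.3 187.7] tip z 201.7 ylineBoard 179.8 Fboard [-0.3 -0.4] -0.8 open 0.00
((493.7400207519531, 11.616706848144531), (112.97626495361328, 77.13751983642578), 67.84809875488281)
222
156 18 12.2 z mid [31. 38. 41.]
168 41 12.0 z mid [31.9 38.5 43.9]
180 29 11.7 z mid [35.  42.3 46.5]
192 34 11.9 z mid [36.7 43.7 48.6]
204 41 15.2 z mid [38.6 44.9 49.3]
216 41 11.3 z mid [39.3 48.  53.8]
228 15 10.6 z mid [42.8 47.1 52.2]
240 3 69.9 z mid [ 5.8 18.9 21.8]
top z 0.03559699424135787
```

```bash
python3 -c "
from station import arm
print(arm.finish_job())"
```

```text
the job is handed in; nothing more can be done
None
```

The lino block is flush against both fence strips and the toggle clamp is locked on it, with the handle at its roughly 10° stop; the gripper is clear and I handed the job in at about 13.8 s.

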